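# Press a hollow ball down in a sprung earth cradle and hold it for the seam weld

## Robot

A 7-joint arm with a two-finger parallel gripper is mounted at the origin on the work surface; the furniture and walls round the work are solid. World frame = base frame: x ahead of the robot, y to its left, z up, the work surface at z = 0. Lengths are in mm, angles in rad, forces in N, time in s.
With the tool pointing down it reaches from about 350 to 900 mm from the base axis. Payload 7.2 kg.
Tool frame: the origin (TCP) lies between the finger pads; the fingertips stand 11 mm ahead of it and the grasp point (between the pads) lies 8 mm behind it; z points along the fingers, y is the line along which they close (so a half turn about z gives the same grasp; the last joint's range is limited). The gripper opens to 85 mm and grips with 20 to 120 N. Pads are 22 mm wide; open, the fingers measure 114 mm over their backs; the gripper's body (76 mm by 85 mm) begins 54 mm behind the grasp point. The pads swing forward as they close: fully open they stand 13 mm farther back than shut.
Start: joints at [-1.195, 0.411, -0.013, 1.596, 0.006, 1.134, -0.082], TCP at [268.368, 564.453, 242.297] pointing down, gripper open.
Joint ranges: [-2.95, 2.95], [-0.29, 1.99], [-1.47, 1.44], [0.14, 2.54], [-1.03, 4.17], [0.13, 1.85], [-2.86, 2.86]. Speed limits (rad/s): [2.39, 2.39, 3.01, 3.01, 3.14, 3.14, 3.14].

## Interface

Orientations are given as a unit quaternion [w, x, y, z].
In Python, from plant import telemetry, optics, job gives the robot as it stands.
- The arm moves only by the shell command python3 -m creep 'ROWS' [OPENING] [FORCE]. ROWS is JSON, a list of rows, each an object with "travel": the shift along the tool's x, y, z in mm, a list of three; "dr": the turn, a rotation vector about the tool's x, y, z in degrees, a list of three. A call has exactly 8 rows; each row shifts and turns the commanded pose from where the row before left it, along the tool's axes as they then stand; what a row does not reach is not made up. A row lasts 1/12 s, in which the tool goes at most 41.7 mm and 7.16 degrees, less where a joint would pass 70% of its speed; a pose out of reach is approached as far as the arm can. A call is refused whole if a number of a shift passes 41.7 or a number of a turn 7.16, either way. A call with a gripper value outside its range is refused whole. OPENING is the closure in counts, from 0 (fully open) to 255 (shut), set as the call begins (- or left out, the last holds). The fingers move at their own pace and stop on an object; FORCE is the grip in N (left out, the last holds). Time passes only in rows, so rows that do not move let the fingers close, or fill a call up. It gives the time, the measured TCP pose, the force, the opening and the grip force at its end, in the units of the state.
- telemetry.get_state(): the state, without advancing time (a new reading comes with each control period).
- optics.read_camera(name): name is "scene" or "top"; returns (picture, depth): 420x560x3 uint8, blue, green, red; 420x560 float32, mm along the optical axis (not along the pixel's ray), 0 where there is no reading.
- optics.camera_model(name): a dict with "fx", "fy", "cx", "cy" (pixels), "position" and "attitude" of the camera in the world. Camera axes: x right, y down, z forward; pixel columns grow to the right and rows downward; lengths in mm; the calibration is good to about 2 mm. A picture is of the moment at which its call begins. camera_model takes no time and is no camera call.
- job.sign_off(): hands the job in; it is judged then, once.
The state is a dict: "t": time; "joint_positions": joint angles; "dq": joint speeds; "joint_torque": joint torques, N m; "position": TCP position; "tcp_rot": TCP orientation; "contact_force": force on the tool from outside, world axes, zero at the start; "ft_torque": the same for the moment, N m; "opening": opening from 0.0 (shut) to 1.0 (fully open); "grip_force": force on a finger pad.
Only numpy, scipy, OpenCV 4.12 (cv2) and the standard library are available. Lean on these libraries where they do the work, as an engineer would, in place of code of your own. Each camera call takes 0.05 s, during which the arm holds its last target. There are 200 camera calls.

## Task

I am about to plug in the return lead and tack the seam of the hollow ball. First press the hinged cover of the cradle's terminal box down until its catch snaps and keeps it shut; then pick the ball up by its tube stub, set it stub upwards in the sprung brass ring, and press it down until the ring is fully home on its stops. Finish while holding it down like that - do not ease off or let go - and leave the tape measure, pliers and magnet where they lie.

Things in the scene. Friction and masses are not known exactly. Their poses are not given: they have to be found in the camera images.
- cradle: the earthing cradle in which balls are tacked, fixed to the bench: a dark steel plate 170 (x) x 280 (y) x 10 mm. Origin on the bench under the plate; x points away from the robot at yaw 0 (yaw varies by 0.4 rad either way), y left, z up. The plate reaches from y = -145 to +135 mm; the sprung ring stands at y = -55 mm, the grey terminal box (90 x 90 mm, rim 48 mm above the bench) at y = +80 mm
- contact_ring (a joint): travel of the brass ring, m: 0 up, 0.018 fully down on its three stop sleeves. Springs push it up with about 8 N at the top and 16 N at the bottom, so the ball's weight alone does not move it. It slides straight down on three guide pins, 68 mm from its axis, whose ends stand 12 mm above the ring at rest (30 mm when it is down)
- ring_seat (a point): middle of the open mouth of the brass ring, level with its flat upper face, moving with it: 62 mm above the bench when up. Ring bore 80 mm, outside 104 mm; the ball rests on the edge of the bore with its centre about 40 mm above this point and its underside 17 mm below it. z up
- cover (a joint): opening angle of the grey cover on the terminal box, rad: 0 shut, starts between 0.5 and 0.95; the stiff hinge stays where it is left (about 1 N at the front edge moves it). Near 0.08 rad its lip meets a sprung catch and must be pushed over it (about 4 N at the front edge, 8 N half way to the hinge), then snaps home; below 0.03 rad the catch holds it shut
- cover_hinge (a point): middle of the cover's hinge line, on the far (+x) edge of the terminal box, 49 mm above the bench; the hinge line runs along the cradle's y. The cover is a plate 96 mm wide (y) reaching 99 mm from the hinge to its front (-x) edge, 109 mm at its finger tab; its outer face lies 3 mm above the hinge line when shut
- cover_edge (a point): middle of the cover's front edge on its outer face, 98 mm from the hinge line, moving with the cover: it rises and goes back as the cover opens. Axes: x runs from the edge to the hinge, y along the hinge, z out of the outer face
- ball: pale hollow steel ball, 113 mm across, with a seam round it and a plain steel tube stub welded on top, 27 mm outside diameter, standing 45 mm out of the ball; 0.24 to 0.39 kg. Origin at the ball's underside, z along the stub (upright at the start)
- ball_center (a point): centre of the ball, 56 mm above its origin, 102 mm below the top of the stub
- stub_top (a point): centre of the stub's open upper end, 158 mm above the ball's origin
- rest: short steel pipe offcut, 89 mm outside, 78 mm bore, 26 mm high, standing loose on the bench with the ball lying in its mouth. Origin on the bench at its axis
- tape_measure: yellow tape measure, 39 x 84 x 66 mm, standing on the bench; bystander. Origin under its middle
- pliers: pliers with red handles, 61 x 196 x 17 mm, lying on the bench; bystander. Origin under its middle
- weld_magnet: flat triangular welding magnet, 74 x 74 x 13 mm, lying on the bench; bystander. Origin under its middle
There are look-alikes about, which are no part of the job. What is shaped like the ball but blue is not meant.

How it is judged:
By the outcome, as a careful person would: the job done as asked, in the order asked, and still so for the second after the job is handed in, while the arm keeps its last pose, push and grip.
It also fails if it takes over 53 s, if anything falls off the work surface, if the arm or the gripper's body presses on something with over 40 N, if the wrist force passes 120 N, or if a joint passes its speed limit or range.

## Working session

There is one attempt and no reset: what is moved stays moved. The work goes in short steps, Python scripts to look and compute and a shell command to move; the robot and the scene stay as the last step left them, time stands still between calls to the robot, and variables do not carry over. Pictures are saved under pics/ and viewed, at most 10 in all, crops included, and the job is handed in when it is done.

```bash
ls; mkdir -p pics; python3 - <<'E'
from plant import telemetry, optics, job
import cv2,numpy as np
print(telemetry.get_state())
for n in("scene","top"):
    p,d=optics.read_camera(n); cv2.imwrite(f"pics/{n}0.png",p); np.savez(f"{n}0.npz",p=p,d=d); print(n,optics.camera_model(n))
E
```

```text
pics
{'t': 0.0, 'joint_positions': array([-1.19521131,  0.4118887 , -0.012738  ,  1.59700983,  0.0056124 ,
        1.13427773, -0.08218531]), 'dq': array([ 0.00069424, -0.00097665,  0.00187242, -0.00180025, -0.00072777,
        0.00098123,  0.00071151]), 'joint_torque': array([-5.86897968e-04, -6.00625205e+01,  6.81532491e-01, -2.99419069e+01,
        1.36147489e-02,  1.04279493e-02,  1.68025696e-05]), 'position': array([268.18060955, 564.03781416, 241.47389138]), 'tcp_rot': array([-1.16148579e-04,  2.20042788e-01,  9.75489914e-01, -7.65159775e-04]), 'contact_force': array([ 0.1825295 , -0.33831299,  0.24225503]), 'ft_torque': array([0.02462547, 0.01085787, 0.02697399]), 'grip_force': 0.0, 'opening': 1.0019370655217745}
scene {'fx': 395.18903251057856, 'fy': 395.18903251057856, 'cx': 279.1577245100046, 'cy': 212.01381674835042, 'position': array([  55.1886767 , -759.63079952,  651.73903937]), 'attitude': array([-0.46307539,  0.84738606, -0.22247305,  0.13417816])}
top {'fx': 524.3468139834695, 'fy': 524.3468139834695, 'cx': 272.80585710253973, 'cy': 210.4164435996929, 'position': array([ 433.54109713,  -15.19170236, 1400.07924177]), 'attitude': array([-0.02000299,  0.71483802, -0.6988927 ,  0.01246892])}
```

View pics/scene0.png

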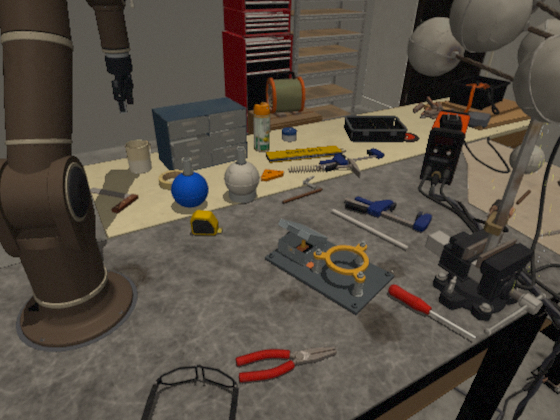

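View pics/top0.png

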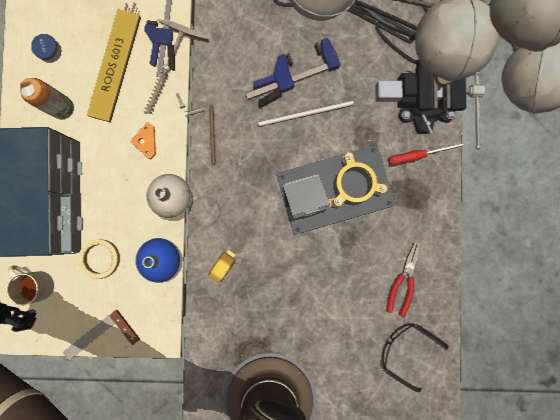

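The top view shows the cradle (plate corners about (277,172), (373,143), (393,207), (295,234)), the brass ring at (356,183) and the part-open cover at (307,195). The ball candidates are:
- pale ball with stub at top (168,196) / scene (241,180)
- blue ball at (158,260), the look-alike
- large hanging spheres at upper right

Only the pale one at (168,196) fits: it is pale, 113 mm across, has a stub and sits on a rest. I'll measure it and confirm in a crop.

```bash
cat > h.py <<'E'
import numpy as np,cv2
from scipy.spatial.transform import Rotation as R
from plant import telemetry, optics, job
def rot(q): return R.from_quat(np.roll(q,-1)).as_matrix()
def cloud(n,d):
    m=optics.camera_model(n); v,u=np.indices(d.shape)
    c=np.stack([(u-m['cx'])/m['fx']*d,(v-m['cy'])/m['fy']*d,d],-1)
    w=c@rot(m['attitude']).T+m['position']; w[d<=0]=np.nan; return w
def ray(n,uv,z):
    m=optics.camera_model(n); r=rot(m['attitude'])@[(uv[0]-m['cx'])/m['fx'],(uv[1]-m['cy'])/m['fy'],1]
    return m['position']+r*(z-m['position'][2])/r[2]
def sphere(P):
    A=np.c_[2*P,np.ones(len(P))]; s=np.linalg.lstsq(A,(P**2).sum(1),rcond=None)[0]; return s[:3],np.sqrt(s[3]+s[:3]@s[:3])
E
python3 - <<'E'
from h import *
W={}
for n in("scene","top"):
    f=np.load(n+"0.npz");W[n]=cloud(n,f['d']);p=f['p']
    hsv=cv2.cvtColor(p,cv2.COLOR_BGR2HSV); w=W[n]
    y=cv2.inRange(hsv,(15,140,120),(32,255,255))>0
    m=y&(w[...,2]>50)&(w[...,2]<85)&(w[...,0]>400)&(w[...,1]<100)
    print(n,"ring px",m.sum(),np.nanmedian(w[m],0))
    c,r=cv2.minEnclosingCircle(w[m][:,:2].astype(np.float32)); print(c,r)
    zz=w[m&(abs(w[...,2]-62)<4)];s,rr=sphere(np.c_[zz[:,:2],np.zeros(len(zz))]);print(s,rr,len(zz))
t=W["top"]
for nm,u,v in [("bench",240,300),("board",120,180),("ballL",158,196),("tape",222,265),("cab",20,190)]: print(nm,t[v,u])
for n,(u,v,r) in {"top":(168,196,26),"scene":(241,180,18)}.items():
    w=W[n];P=w[v-r:v+r,u-r:u+r].reshape(-1,3);P=P[np.isfinite(P).all(1)&(P[:,2]>45)]
    hi=P[:,2].max();print(n,"maxz",hi,"stubtop",np.median(P[P[:,2]>hi-8],0),(P[:,2]>hi-8).sum())
    Q=P[P[:,2]<128]
    for _ in range(5):
        s,rr=sphere(Q);Q=Q[abs(np.linalg.norm(Q-s,axis=1)-rr)<4]
    print(s,rr,len(Q))
# cover plane
w=t; hs=w[170:218,280:332].reshape(-1,3)
Q=hs[hs[:,2]>58]; print(len(Q)); 
c=Q.mean(0); n=np.linalg.svd(Q-c)[2][2]; n*=np.sign(n[2]); print("cover",c,n,"angle",np.arccos(n[2]),"yaw?",np.arctan2(-n[1],-n[0]), abs((Q-c)@n).max())
im=[np.load("top0.npz")['p'][130:290,120:400], np.load("scene0.npz")['p'][130:320,150:420]]
im=[cv2.resize(i,None,fx=2,fy=2,interpolation=3)[:, :540] for i in im]
cv2.imwrite("pics/crop.png",cv2.resize(cv2.vconcat(im),None,fx=.85,fy=.85))
E
```

```text
scene ring px 517 [ 561.32683483 -208.35425195   60.85564741]
(571.172119140625, -213.3063507080078) 78.4147720336914
[ 570.83269269 -213.6334541     0.        ] 51.16086895951456 512
top ring px 104 [ 568.7866117  -206.4643699    61.67439173]
(568.1971435546875, -206.84278869628906) 72.35603332519531
[ 568.0056264  -207.66612281    0.        ] 51.4847908642634 86
bench [257.56642848  82.23567985  -2.1566097 ]
board [570.51625861 413.4539355   -1.39783316]
ballL [520.06409963 277.20691153 138.26642493]
tape [352.87049519 126.03549002  60.50314838]
cab [522.66290097 582.31904024 200.01781212]
top maxz 173.1317883703614 stubtop [525.38196963 268.8166773  168.24641513] 34
[526.66520742 267.61359616  66.37382688] 55.035742714295736 1373
scene maxz 127.93448763833533 stubtop [520.34534714 256.11847385 123.02597238] 27
[526.51480617 267.02576933  64.50387674] 55.29303488606525 818
1205
cover [528.2566154  -83.80488425  84.94340421] [0.50119213 0.16234296 0.8499713 ] angle 0.5548655105123143 yaw? -2.8283436582252963 17.81720467342902
```

View pics/crop.png

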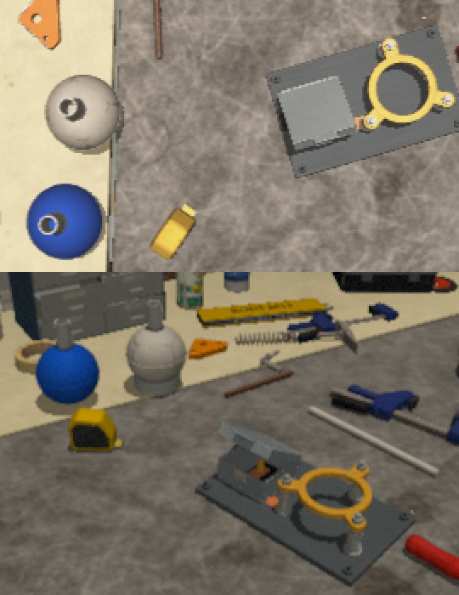

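The crop confirms the choice: the pale ball with its stub sits on the pipe rest at top (168,196), and the blue one beside it is the look-alike. The cover stands open at about 0.55 rad. Next I'll refine the ring, yaw and cover, and work out the moves.

```bash
cat >> h.py <<'E'
def rel(target):
    s=telemetry.get_state(); return rot(s['tcp_rot']).T@(np.array(target)-s['position'])
E
python3 - <<'E'
from h import *
for n in("top","scene"):
    f=np.load(n+"0.npz");w=cloud(n,f['d']);hsv=cv2.cvtColor(f['p'],cv2.COLOR_BGR2HSV)
    y=(cv2.inRange(hsv,(15,100,80),(35,255,255))>0)
    roi=np.hypot(w[...,0]-569,w[...,1]+210)<85
    v,u=np.nonzero(y&roi)
    P=np.array([ray(n,(a,b),62.) for a,b in zip(u,v)])[:,:2]
    c=np.array([569.,-210])
    # bore edge: inner hole contour
    m=(y&roi).astype(np.uint8)
    cs,h=cv2.findContours(m,cv2.RETR_CCOMP,cv2.CHAIN_APPROX_NONE)
    ho=[k for k,hh in zip(cs,h[0]) if hh[3]>=0]
    if ho:
        k=max(ho,key=cv2.contourArea)[:,0]
        I=np.array([ray(n,p,62.) for p in k]);s,r=sphere(np.c_[I[:,:2],0*I[:,0]]);print(n,len(P),"bore",s,r)
    cs=max(cs,key=cv2.contourArea)
    pl=(abs(w[...,2]-10)<4)&(np.hypot(w[...,0]-550,w[...,1]+145)<180)&(f['p'].max(2)<110)
    if n=="top":
        pm=cv2.morphologyEx(((w[...,2]>5)&(np.hypot(w[...,0]-550,w[...,1]+145)<165)).astype(np.uint8),cv2.MORPH_OPEN,np.ones((5,5)))
        k=max(cv2.findContours(pm,0,1)[0],key=cv2.contourArea);b=cv2.minAreaRect(k);print("plate",b)
        print([ray(n,p,10.)[:2].round(1).tolist() for p in cv2.boxPoints(b)])
    cv=w[(w[...,2]>58)&(np.hypot(w[...,0]-528,w[...,1]+82)<58)&~y]
    for _ in range(8):
        c=cv.mean(0);nn=np.linalg.svd(cv-c)[2][2];nn*=np.sign(nn[2]);cv=cv[abs((cv-c)@nn)<max(3,0.7*abs((cv-c)@nn).max())]
    print(n,"cover",len(cv),c,nn,np.arccos(nn[2]),np.arctan2(nn[1],nn[0]),"zmax",np.percentile(cv[:,2],99))
yaw=.29; ex=np.array([np.cos(yaw),np.sin(yaw)]);ey=np.array([-ex[1],ex[0]])
ring=np.array([569.5,-210.5]);hinge=ring+135*ey+45*ex;pt=hinge-74*ex
print("hinge",hinge,"press",pt,"rel",rel([*pt,150]),rel([*pt,52+11]),"stub",rel([526.5,268,147]))
E
```

```text
top 757 bore [ 572.59529939 -211.60661543    0.        ] 40.46644431838984
plate ((335.0752258300781, 189.15936279296875), (63.76661682128906, 105.3450698852539), 73.83549499511719)
[[596.6, -4.9], [680.9, -272.6], [518.5, -321.7], [434.8, -55.5]]
top cover 932 [530.09404651 -83.16218263  84.40675053] [0.52586969 0.16853247 0.83370131] 0.5850195119436373 0.3101413265637047 zmax 111.47520603735389
scene 763 bore [ 569.04283188 -214.88278819    0.        ] 36.6442167065367
scene cover 196 [524.70854082 -91.72587137  87.60662575] [0.50671887 0.14223674 0.85029683] 0.5542473030849774 0.27365906954705577 zmax 109.27781331539973
hinge [574.01742401 -68.26922668] press [503.10737722 -89.42969133] rel [-492.72855764 -489.20701137   92.29120959] [-492.72135013 -489.08263763  179.29112039] stub [-360.39386871 -156.35056632   94.8044029 ]
```

```bash
python3 -m creep '[{"travel":[-29,-29,0],"dr":[0,0,0]},{"travel":[-29,-29,0],"dr":[0,0,0]},{"travel":[-29,-29,0],"dr":[0,0,0]},{"travel":[-29,-29,0],"dr":[0,0,0]},{"travel":[-29,-29,0],"dr":[0,0,0]},{"travel":[-29,-29,0],"dr":[0,0,0]},{"travel":[-29,-29,0],"dr":[0,0,0]},{"travel":[-29,-29,0],"dr":[0,0,0]}]' 255 40
python3 -m creep '[{"travel":[-29,-29,0],"dr":[0,0,0]},{"travel":[-29,-29,0],"dr":[0,0,0]},{"travel":[-29,-29,0],"dr":[0,0,0]},{"travel":[-29,-29,0],"dr":[0,0,0]},{"travel":[-29,-29,0],"dr":[0,0,0]},{"travel":[-29,-29,0],"dr":[0,0,0]},{"travel":[-29,-29,0],"dr":[0,0,0]},{"travel":[-29,-29,0],"dr":[0,0,0]}]'
python3 -c "
from h import *
print(rel([504,-91,150]))"
```

```text
t: 0.77
position: [378.4, 253.2, 242.2]
tcp_rot: [-0.0, 0.22, 0.975, -0.0]
contact_force: [2.1, 0.2, 0.7]
opening: 0.004
grip_force: 0.0
t: 1.43
position: [488.3, -55.8, 242.3]
tcp_rot: [0.0, 0.22, 0.976, 0.0]
contact_force: [2.1, 1.4, -0.3]
opening: -0.002
grip_force: 0.0
[-29.29720656 -25.05463986  92.33417271]
```

```bash
python3 -m creep '[{"travel":[-10,-8,0],"dr":[0,0,0]},{"travel":[-10,-8,0],"dr":[0,0,0]},{"travel":[-9,-8,10],"dr":[0,0,0]},{"travel":[0,0,30],"dr":[0,0,0]},{"travel":[0,0,30],"dr":[0,0,0]},{"travel":[0,0,30],"dr":[0,0,0]},{"travel":[0,0,12],"dr":[0,0,0]},{"travel":[0,0,0],"dr":[0,0,0]}]'
python3 - <<'E'
from h import *
im=[]
for n,(a,b,c,d) in {"top":(120,280,250,430),"scene":(180,340,230,410)}.items():
    p,_=optics.read_camera(n);im.append(cv2.resize(p[a:b,c:d],None,fx=2.2,fy=2.2,interpolation=3))
cv2.imwrite("pics/c1.png",cv2.hconcat(im))
print(rel([504,-91,63]))
E
```

```text
t: 2.1
position: [501.7, -87.6, 127.1]
tcp_rot: [-0.003, 0.22, 0.975, -0.001]
contact_force: [0.2, -1.1, 0.1]
opening: 0.001
grip_force: 0.0
[-1.35056041 -2.52035309 67.25419241]
```

View pics/c1.png

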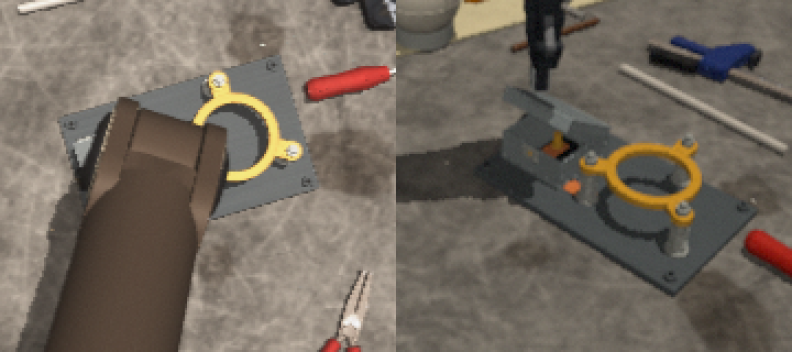

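The tip is over the front half of the cover (crop pixel (540,88)). Pressing down now.

```bash
python3 -m creep '[{"travel":[0,0,8],"dr":[0,0,0]},{"travel":[0,0,8],"dr":[0,0,0]},{"travel":[0,0,7],"dr":[0,0,0]},{"travel":[0,0,7],"dr":[0,0,0]},{"travel":[0,0,7],"dr":[0,0,0]},{"travel":[0,0,7],"dr":[0,0,0]},{"travel":[0,0,6],"dr":[0,0,0]},{"travel":[0,0,4],"dr":[0,0,0]}]'
python3 -m creep '[{"travel":[0,0,2],"dr":[0,0,0]},{"travel":[0,0,2],"dr":[0,0,0]},{"travel":[0,0,2],"dr":[0,0,0]},{"travel":[0,0,2],"dr":[0,0,0]},{"travel":[0,0,2],"dr":[0,0,0]},{"travel":[0,0,2],"dr":[0,0,0]},{"travel":[0,0,0],"dr":[0,0,0]},{"travel":[0,0,0],"dr":[0,0,0]}]'
```

```text
t: 2.87
position: [503.7, -87.9, 75.3]
tcp_rot: [-0.0, 0.22, 0.975, -0.0]
contact_force: [-1.0, -0.8, 0.6]
opening: 0.002
grip_force: 0.3
t: 3.53
position: [504.3, -87.9, 64.3]
tcp_rot: [0.0, 0.22, 0.975, 0.0]
contact_force: [-0.2, -0.3, 0.4]
opening: -0.001
grip_force: 0.0
```

```bash
python3 -m creep '[{"travel":[0,0,1],"dr":[0,0,0]},{"travel":[0,0,1],"dr":[0,0,0]},{"travel":[0,0,1],"dr":[0,0,0]},{"travel":[0,0,0],"dr":[0,0,0]},{"travel":[0,0,0],"dr":[0,0,0]},{"travel":[0,0,0],"dr":[0,0,0]},{"travel":[0,0,0],"dr":[0,0,0]},{"travel":[0,0,0],"dr":[0,0,0]}]'
python3 - <<'E'
from h import *
p,_=optics.read_camera("scene");cv2.imwrite("pics/c2.png",cv2.resize(p[190:320,240:420],None,fx=3.5,fy=3.5,interpolation=3))
E
```

```text
t: 4.2
position: [504.5, -87.9, 62.8]
tcp_rot: [0.001, 0.22, 0.975, 0.001]
contact_force: [-5.4, 0.8, 19.7]
opening: -0.004
grip_force: 10.1
```

View pics/c2.png

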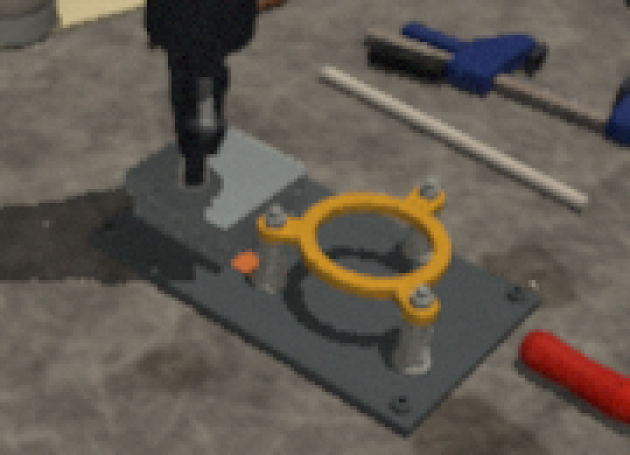

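The cover lies flat under the fingertip (crop (195,185)), and the tip is at 52 mm with 20 N of push, so the catch has snapped. Lifting clear and heading for the ball.

```bash
python3 -m creep '[{"travel":[0,0,-30],"dr":[0,0,0]},{"travel":[0,0,-38],"dr":[0,0,0]},{"travel":[0,0,-40],"dr":[0,0,0]},{"travel":[0,0,-40],"dr":[0,0,0]},{"travel":[10,25,-30],"dr":[0,0,0]},{"travel":[15,37,0],"dr":[0,0,0]},{"travel":[15,37,0],"dr":[0,0,0]},{"travel":[15,37,0],"dr":[0,0,0]}]' 0 40
python3 -m creep '[{"travel":[15,37,0],"dr":[0,0,0]},{"travel":[15,37,0],"dr":[0,0,0]},{"travel":[15,37,0],"dr":[0,0,0]},{"travel":[15,37,0],"dr":[0,0,0]},{"travel":[15,37,0],"dr":[0,0,0]},{"travel":[3,10,0],"dr":[0,0,0]},{"travel":[0,0,0],"dr":[0,0,0]},{"travel":[0,0,0],"dr":[0,0,0]}]'
python3 - <<'E'
from h import *
p,d=optics.read_camera("top");w=cloud("top",d)
cv=w[(np.hypot(w[...,0]-530,w[...,1]+82)<38)];c=np.nanmean(cv,0);cv=cv[np.isfinite(cv).all(1)]
nn=np.linalg.svd(cv-c)[2][2];print("cover z",c,np.percentile(cv[:,2],[5,50,95]),nn)
ring=w[np.hypot(w[...,0]-528,w[...,1]+82)<1]
p2,d2=optics.read_camera("scene");w2=cloud("scene",d2)
cv=w2[(np.hypot(w2[...,0]-530,w2[...,1]+82)<38)];cv=cv[np.isfinite(cv).all(1)];print(np.percentile(cv[:,2],[5,50,95]))
print(rel([526,268,145]))
a=cv2.resize(p[150:270,110:290],None,fx=2.2,fy=2.2,interpolation=3);b=cv2.resize(p2[100:220,180:360],None,fx=2.2,fy=2.2,interpolation=3)
cv2.imwrite("pics/c3.png",cv2.hconcat([a,b]))
E
```

```text
t: 4.92
position: [513.1, 60.0, 240.4]
tcp_rot: [0.001, 0.221, 0.975, 0.001]
contact_force: [0.6, 0.1, 0.1]
opening: 1.0
grip_force: 0.0
t: 5.58
position: [525.9, 268.2, 238.8]
tcp_rot: [-0.0, 0.219, 0.976, -0.001]
contact_force: [1.6, -0.2, -1.1]
opening: 0.998
grip_force: 0.0
cover z [529.7612501  -82.00630566  51.63232766] [46.82429136 51.66858832 56.20422501] [-0.00679218 -0.01299525 -0.99989249]
[49.15556248 50.99649227 52.5655898 ]
[ 1.12547014  1.46231303 94.24042291]
```

View pics/c3.png

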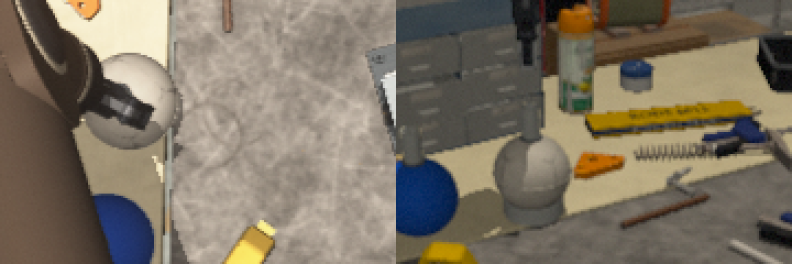

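The cover stayed flat at 52 mm after the lift, so the catch is holding it. The gripper is over the pale ball's stub (crop (531,120), fingers (527,45)). Descending and gripping.

```bash
python3 -m creep '[{"travel":[1,1,15],"dr":[0,0,0]},{"travel":[0,0,20],"dr":[0,0,0]},{"travel":[0,0,20],"dr":[0,0,0]},{"travel":[0,0,20],"dr":[0,0,0]},{"travel":[0,0,15],"dr":[0,0,0]},{"travel":[0,0,4],"dr":[0,0,0]},{"travel":[0,0,0],"dr":[0,0,0]},{"travel":[0,0,0],"dr":[0,0,0]}]'
python3 -m creep '[{"travel":[0,0,0],"dr":[0,0,0]},{"travel":[0,0,0],"dr":[0,0,0]},{"travel":[0,0,0],"dr":[0,0,0]},{"travel":[0,0,0],"dr":[0,0,0]},{"travel":[0,0,0],"dr":[0,0,0]},{"travel":[0,0,0],"dr":[0,0,0]},{"travel":[0,0,0],"dr":[0,0,0]},{"travel":[0,0,0],"dr":[0,0,0]}]' 255 90
python3 -m creep '[{"travel":[0,0,-5],"dr":[0,0,0]},{"travel":[0,0,-10],"dr":[0,0,0]},{"travel":[0,0,-15],"dr":[0,0,0]},{"travel":[0,0,-20],"dr":[0,0,0]},{"travel":[0,0,-20],"dr":[0,0,0]},{"travel":[0,0,-20],"dr":[0,0,0]},{"travel":[0,0,-10],"dr":[0,0,0]},{"travel":[0,0,0],"dr":[0,0,0]}]'
python3 - <<'E'
from h import *
for n,(u0,u1,v0,v1) in {"scene":(200,290,60,220),"top":(130,215,150,240)}.items():
    p,d=optics.read_camera(n);cv2.imwrite(f"pics/_{n}.png",p);w=cloud(n,d)[v0:v1,u0:u1]
    h=cv2.cvtColor(p,cv2.COLOR_BGR2HSV)[v0:v1,u0:u1]
    Q=w[(h[...,1]<70)&(h[...,2]>60)&(np.linalg.norm(w-[526,268,167],axis=-1)<75)]
    for _ in range(10):
        s,r=sphere(Q);Q=Q[abs(np.linalg.norm(Q-s,axis=1)-r)<4]
    print(n,s,r,len(Q))
print(telemetry.get_state()['position'])
a=cv2.imread("pics/_scene.png")[60:240,150:330];cv2.imwrite("pics/c4.png",cv2.resize(a,None,fx=2.5,fy=2.5,interpolation=3))
E
```

```text
t: 6.35
position: [526.3, 268.6, 146.1]
tcp_rot: [0.0, 0.221, 0.975, 0.0]
contact_force: [0.5, 1.2, 0.6]
opening: 0.998
grip_force: 0.0
t: 7.02
position: [525.9, 269.7, 145.8]
tcp_rot: [0.0, 0.22, 0.975, 0.0]
contact_force: [-1.0, -0.6, 4.9]
opening: 0.292
grip_force: 88.0
t: 7.68
position: [526.6, 269.7, 247.8]
tcp_rot: [0.001, 0.22, 0.975, 0.001]
contact_force: [0.7, -0.0, -3.9]
opening: 0.294
grip_force: 88.7
scene [527.36047615 267.23584512 166.57139578] 55.34909430573931 983
top [526.83402042 267.14090083 165.48702876] 55.425468162224604 1069
[525.2396675  269.24943662 244.79110036]
```

View pics/c4.png

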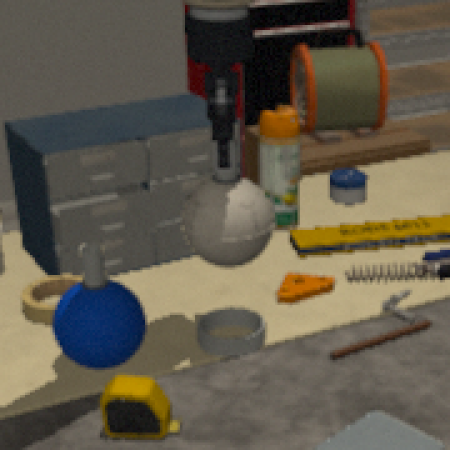

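The ball hangs upright from the stub (crop (228,220)), and the rest is left at (232,330). Carrying it over the ring.

```bash
python3 -m creep '[{"travel":[-8,-14,0],"dr":[0,0,0]},{"travel":[-16,-27,0],"dr":[0,0,0]},{"travel":[-19,-32,0],"dr":[0,0,0]},{"travel":[-19,-32,0],"dr":[0,0,0]},{"travel":[-19,-32,0],"dr":[0,0,0]},{"travel":[-19,-32,0],"dr":[0,0,0]},{"travel":[-19,-32,0],"dr":[0,0,0]},{"travel":[-19,-32,0],"dr":[0,0,0]}]'
python3 -m creep '[{"travel":[-19,-32,0],"dr":[0,0,0]},{"travel":[-19,-32,0],"dr":[0,0,0]},{"travel":[-19,-32,0],"dr":[0,0,0]},{"travel":[-19,-32,0],"dr":[0,0,0]},{"travel":[-18,-29,0],"dr":[0,0,0]},{"travel":[-10,-16,0],"dr":[0,0,0]},{"travel":[-5,-7,0],"dr":[0,0,0]},{"travel":[0,0,0],"dr":[0,0,0]}]'
python3 -m creep '[{"travel":[0,0,15],"dr":[0,0,0]},{"travel":[0,0,15],"dr":[0,0,0]},{"travel":[0,0,10],"dr":[0,0,0]},{"travel":[0,0,0],"dr":[0,0,0]},{"travel":[0,0,0],"dr":[0,0,0]},{"travel":[0,0,0],"dr":[0,0,0]},{"travel":[0,0,0],"dr":[0,0,0]},{"travel":[0,0,0],"dr":[0,0,0]}]'
python3 - <<'E'
from h import *
im=[]
g=telemetry.get_state()['position'];print(g)
for n in("scene","top"):
    p,d=optics.read_camera(n);w=cloud(n,d);h=cv2.cvtColor(p,cv2.COLOR_BGR2HSV)
    Q=w[(h[...,1]<70)&(h[...,2]>60)&(w[...,2]>85)&(np.linalg.norm(w-(g-[0,2,79]),axis=-1)<68)]
    for _ in range(10):
        s,r=sphere(Q);Q=Q[abs(np.linalg.norm(Q-s,axis=1)-r)<4]
    print(n,s,r,len(Q))
    y=(cv2.inRange(h,(15,100,80),(35,255,255))>0)&(np.hypot(w[...,0]-571,w[...,1]+211)<80)
    # lug screws / yellow extent
    v,u=np.nonzero(y);print("ring",y.sum())
    b=(160,320,240,420) if n=="scene" else (110,270,270,450)
    im.append(cv2.resize(p[b[0]:b[1],b[2]:b[3]],None,fx=2.2,fy=2.2,interpolation=3))
cv2.imwrite("pics/c5.png",cv2.hconcat(im));print(rel([571,-210,205]))
E
```

```text
t: 8.45
position: [549.0, -2.7, 243.8]
tcp_rot: [-0.001, 0.22, 0.975, -0.001]
contact_force: [0.5, -0.0, -3.8]
opening: 0.293
grip_force: 88.9
t: 9.12
position: [570.0, -212.5, 243.8]
tcp_rot: [-0.001, 0.222, 0.975, -0.001]
contact_force: [-0.2, 0.4, -3.3]
opening: 0.292
grip_force: 89.0
t: 9.78
position: [571.8, -209.6, 206.1]
tcp_rot: [0.001, 0.22, 0.976, 0.0]
contact_force: [0.1, 0.3, -3.4]
opening: 0.289
grip_force: 89.1
[ 571.78679677 -209.61786175  206.12668597]
scene [ 572.79119995 -211.61338483  124.93924572] 55.56577189812435 1814
ring 493
top [ 573.13022739 -210.50176468  126.71025656] 54.37944022844892 397
ring 132
[ 0.41903373 -0.57789648  0.88360476]
```

View pics/c5.png

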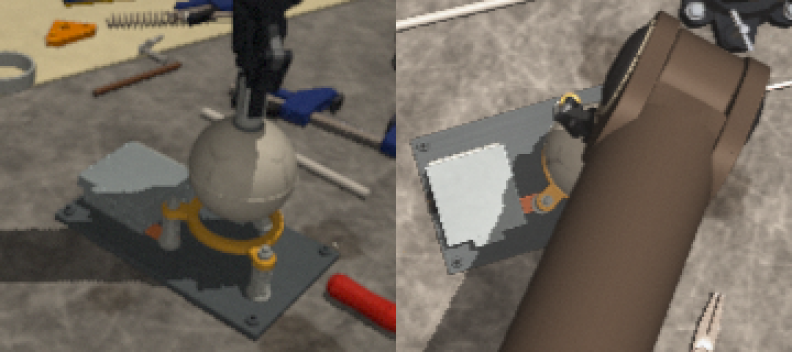

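The ball hangs centred over the ring (scene crop: ball (243,175), ring (237,225)), and the cover is still flat at (130,170). Lowering it to contact.

```bash
python3 -m creep '[{"travel":[0,0,6],"dr":[0,0,0]},{"travel":[0,0,6],"dr":[0,0,0]},{"travel":[0,0,5],"dr":[0,0,0]},{"travel":[0,0,3],"dr":[0,0,0]},{"travel":[0,0,2],"dr":[0,0,0]},{"travel":[0,0,2],"dr":[0,0,0]},{"travel":[0,0,2],"dr":[0,0,0]},{"travel":[0,0,0],"dr":[0,0,0]}]' - 110
python3 -m creep '[{"travel":[0,0,1],"dr":[0,0,0]},{"travel":[0,0,1],"dr":[0,0,0]},{"travel":[0,0,1],"dr":[0,0,0]},{"travel":[0,0,1],"dr":[0,0,0]},{"travel":[0,0,0],"dr":[0,0,0]},{"travel":[0,0,0],"dr":[0,0,0]},{"travel":[0,0,0],"dr":[0,0,0]},{"travel":[0,0,0],"dr":[0,0,0]}]'
```

```text
t: 10.55
position: [571.9, -209.8, 179.9]
tcp_rot: [0.001, 0.22, 0.975, 0.0]
contact_force: [-0.0, 0.4, 4.9]
opening: 0.288
grip_force: 108.3
t: 11.22
position: [572.0, -209.9, 176.5]
tcp_rot: [0.001, 0.22, 0.975, 0.0]
contact_force: [-0.7, 1.1, 6.3]
opening: 0.29
grip_force: 108.4
```

```bash
python3 -m creep '[{"travel":[0,0,2],"dr":[0,0,0]},{"travel":[0,0,2],"dr":[0,0,0]},{"travel":[0,0,2],"dr":[0,0,0]},{"travel":[0,0,2],"dr":[0,0,0]},{"travel":[0,0,2],"dr":[0,0,0]},{"travel":[0,0,1],"dr":[0,0,0]},{"travel":[0,0,1],"dr":[0,0,0]},{"travel":[0,0,0],"dr":[0,0,0]}]'
python3 -m creep '[{"travel":[0,0,0.5],"dr":[0,0,0]},{"travel":[0,0,0.5],"dr":[0,0,0]},{"travel":[0,0,0.5],"dr":[0,0,0]},{"travel":[0,0,0.5],"dr":[0,0,0]},{"travel":[0,0,0],"dr":[0,0,0]},{"travel":[0,0,0],"dr":[0,0,0]},{"travel":[0,0,0],"dr":[0,0,0]},{"travel":[0,0,0],"dr":[0,0,0]}]'
```

```text
t: 11.88
position: [572.2, -210.0, 165.0]
tcp_rot: [0.001, 0.22, 0.975, 0.0]
contact_force: [-1.2, 0.3, 11.4]
opening: 0.288
grip_force: 109.0
t: 12.55
position: [572.3, -210.1, 163.3]
tcp_rot: [0.001, 0.22, 0.975, 0.0]
contact_force: [-1.4, 1.6, 10.7]
opening: 0.284
grip_force: 109.1
```

```bash
python3 -m creep '[{"travel":[0,0,0.5],"dr":[0,0,0]},{"travel":[0,0,0.5],"dr":[0,0,0]},{"travel":[0,0,0.5],"dr":[0,0,0]},{"travel":[0,0,0.5],"dr":[0,0,0]},{"travel":[0,0,0],"dr":[0,0,0]},{"travel":[0,0,0],"dr":[0,0,0]},{"travel":[0,0,0],"dr":[0,0,0]},{"travel":[0,0,0],"dr":[0,0,0]}]'
python3 -m creep '[{"travel":[0,0,0.5],"dr":[0,0,0]},{"travel":[0,0,0.5],"dr":[0,0,0]},{"travel":[0,0,0],"dr":[0,0,0]},{"travel":[0,0,0],"dr":[0,0,0]},{"travel":[0,0,0],"dr":[0,0,0]},{"travel":[0,0,0],"dr":[0,0,0]},{"travel":[0,0,0],"dr":[0,0,0]},{"travel":[0,0,0],"dr":[0,0,0]}]'
```

```text
t: 13.22
position: [572.8, -210.3, 162.9]
tcp_rot: [0.002, 0.22, 0.975, 0.0]
contact_force: [-4.9, 2.3, 23.8]
opening: 0.285
grip_force: 111.0
t: 13.88
position: [573.0, -210.5, 162.8]
tcp_rot: [0.003, 0.22, 0.975, 0.0]
contact_force: [-7.9, 3.0, 29.8]
opening: 0.291
grip_force: 111.8
```

The travel has stalled at about 18 mm and the force jumped to 30 N, so the ring is on its stops. One check before handing in.

```bash
python3 - <<'E'
from h import *
im=[]
p,d=optics.read_camera("scene");w=cloud("scene",d);h=cv2.cvtColor(p,cv2.COLOR_BGR2HSV)
y=(cv2.inRange(h,(15,100,80),(35,255,255))>0)&(np.hypot(w[...,0]-572,w[...,1]+211)<85)
print("ring z",np.percentile(w[y][:,2],[25,50,75]))
cv=w[(np.hypot(w[...,0]-522,w[...,1]+80)<30)];print("cover",np.nanpercentile(cv[:,2],[5,50,95]))
cv2.imwrite("pics/c6.png",cv2.resize(p[150:320,230:420],None,fx=3.2,fy=3.2,interpolation=3));print(telemetry.get_state()['contact_force'],telemetry.get_state()['position'])
E
```

```text
ring z [40.77082086 42.41005664 43.53933501]
cover [49.24395917 50.88776031 52.81129273]
[-6.98096161  3.3222183  29.46925202] [ 572.9700284  -210.40637898  162.77280243]
```

View pics/c6.png

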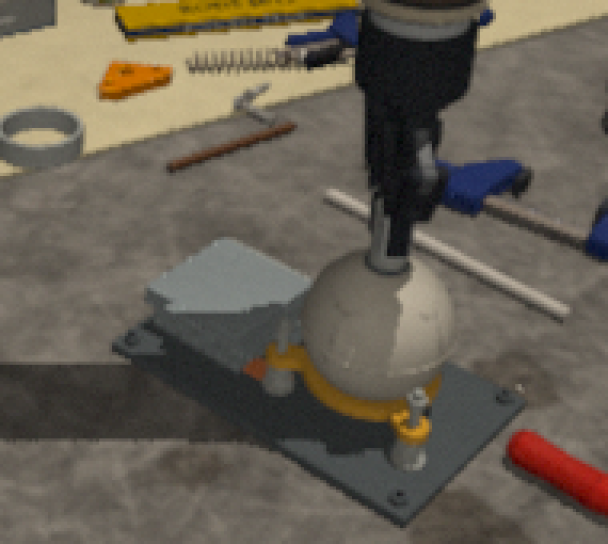

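The ring is down on its sleeves (upper face about 43 mm, pins standing proud at (418,400)). The ball is seated stub-up at (378,325), and the cover is flat at (230,275). Handing in.

```bash
python3 -c "
from plant import job
print(job.sign_off())"
```

```text
the job is handed in; nothing more can be done
None
```

The job is handed in: the cover is latched shut, the pale ball sits stub up in the brass ring, and the arm is still holding the ring down on its stops with about 30 N; the tape measure, pliers and magnet were not touched.

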